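# Put the basement key away and latch the key cupboard

## Robot

A 7-joint arm with a two-finger parallel gripper is mounted at the origin on the work surface. World frame = base frame: x ahead of the robot, y to its left, z up, the work surface at z = 0. Lengths are in m, angles in rad, forces in N, time in s.
With the tool pointing down it reaches from about 0.425 to 0.925 m from the base axis. Payload 6.8 kg.
Tool frame: the origin (TCP) lies midway between the tips of the shut fingers; the grasp point (between the pads) lies 19 mm behind it; z points along the fingers, y is the line along which they close (so a half turn about z gives the same grasp; the last joint's range is limited). The gripper opens to 85 mm and grips with 20 to 120 N. Pads are 22 mm wide; open, the fingers measure 114 mm over their backs; the gripper's body (76 mm by 85 mm) begins 54 mm behind the grasp point. The pads swing forward as they close: fully open they stand 13 mm farther back than shut.
Start: joints at [1.117, 0.477, 0.022, 1.555, -0.011, 1.109, -0.083], TCP at [0.229, -0.635, 0.231] pointing down, gripper open.
Joint ranges: [-2.96, 2.96], [-0.34, 2.1], [-1.41, 1.46], [0.24, 2.44], [-1.37, 4.51], [0.17, 1.92], [-2.96, 2.96]. Speed limits (rad/s): [2.39, 2.39, 3.14, 3.14, 3.14, 3.14, 3.14].

## Interface

Orientations are given as a rotation vector (axis times angle).
In Python, from bench import r gives the robot as it stands. The module is installed in compiled form; this text tells all that it offers.
- The arm moves only by the tool apply_moves, never from a script. Its argument "rows" is a list of rows, each a list of 6 numbers: the shift along the tool's x, y, z scaled (see below), then the turn, a rotation vector about the tool's x, y, z scaled (see below). A call has 1 to 5 rows; each row is the pose to reach, as a shift and turn from the pose commanded when the call began, along the tool's axes at that moment; what a row does not reach only later rows make up. The controller multiplies each number of a shift by 0.25 m and each number of a turn by 90 degrees. A row lasts 1/8 s, in which the tool goes at most 62.5 mm and 10.7 degrees, less where a joint would pass 70% of its speed; a pose out of reach is approached as far as the arm can. A call with a number of a shift or a turn outside -1 to 1 is refused whole. A call with a gripper value outside its range is refused whole. "claw" is the opening, from 0 (shut) to 1 (fully open), set as the call begins (left out, the last holds). The fingers move at their own pace and stop on an object; "newtons" is the grip in N (left out, the last holds). Time passes only in rows, so rows that repeat a pose let the fingers close. It gives the time, the measured TCP pose, the force, the opening and the grip force at its end, in the units of the state.
- r.get_obs(): the state, without advancing time (a new reading comes with each control period).
- r.grab_frame(name): name is "scene" or "top" or "wrist"; returns a dict with "pixels" (480x640x3 uint8, red, green, blue), "intrinsics" (3x3 intrinsics, pixels), "eye" and "attitude" of the camera in the world. Camera axes: x right, y up, looking along -z (the intrinsics and any distortion apply to the point x, -y, -z); pixel columns grow to the right and rows downward; lengths in m; the calibration is good to about 2 mm. The wrist camera is an equidistant fisheye: a pixel r from the principal point sees the ray r / f radians off the axis. A picture is of the moment at which its call begins. There is no depth.
- r.hand_in(): hands the job in; it is judged then, once.
Trained networks look in a picture, given as the dict that the camera call returned (one of the last four; its "shot" number tells which), for a name from the list of things; names that differ only in an ending like _2 or _b are one class to them, and where a whole thing is asked for, a point or a joint stands for the part that bears it (a point fixed in the world has none). Each returns a list of dicts, best first, with "conf" (0 to 1); they miss things now and then, are a little off and sometimes report something else, mostly with a low value. They report only what shows in the picture. A call takes as long as a camera call. They do not tell look-alikes from the thing itself.
- r.search_frame(picture, thing): "rect" ([left, top, width, height] in pixels, round what is visible of it).
- r.outline_of(picture, thing): "pixels" (480x640 bool, what is visible of it) and "rect" ([left, top, width, height] in pixels, round what is visible of it).
- r.landmark_of(picture, thing): "point" ([column, row] in pixels: a listed point, or the origin of a listed thing).
The state is a dict: "clock": time; "joints": joint angles; "qvel": joint speeds; "tau": joint torques, N m; "tcp_pos": TCP position; "orientation": TCP orientation; "contact_force": force on the tool from outside, world axes, zero at the start; "moment": the same for the moment, N m; "grip_width": finger opening in m; "gripper_force": force on a finger pad.
Only numpy, scipy, OpenCV 4.12 (cv2) and the standard library are available. Lean on these libraries where they do the work, as an engineer would, in place of code of your own. Each camera call takes 0.05 s, during which the arm holds its last target. There are 200 camera calls.

## Task

Lay the basement key (the long-bladed one on the oblong wooden tag) in the pulled-out drawer of the hallway key cupboard and slide the drawer fully in. Then push the door shut gently until its sprung latch snaps in and keeps it closed by itself. Leave everything else where it is.

Things in the scene. Friction and masses are not known exactly. Their poses are not given: they have to be found in the camera images.
- basement_key_tag (a point): Basement key, loose on the table right of the cupboard: an oblong light-wood tag 45 x 26 x 14 mm (x, y, z) lying flat, with a flat steel blade 4 mm thick sticking out of one end to 68 mm from the tag's centre. This point is the centre of the tag, 7 mm above what it lies on; x runs along the tag towards the blade's tip, z up. 50 g. Grip it across the 26 mm width.
- padlock_key: Padlock key, NOT the one wanted: a round light-wood tag 34 mm across and 14 mm thick with a short steel blade to 42 mm from its centre (blade along x). Origin: centre of the tag's underside. It may lie in either key's place. Leave it.
- cupboard: Low key cupboard of light ash, fixed on the table: 300 mm wide (its y), 200 mm deep (its x), top ledge 105 mm high. Its front faces its -x (towards the robot). Origin: centre of its underside. Inside on metal runners is the drawer; the door closes over the front. Its right jamb stands 28 mm proud of the front. Things up to 50 mm tall stand on the ledge; its front 55 mm is bare.
- drawer (a joint): How far the open-topped drawer is pulled out of the cupboard along the cupboard's -x, m: 0 = fully in (firm stop), starts 0.13 to 0.15. Slides with 1 to 3 N of friction, by pushing its front board towards the cupboard's +x. It has no handle.
- drawer_floor (a point): Centre of the drawer's inner floor (moves with the drawer, x and y as the cupboard's). Inside the drawer is 140 mm long in x and 160 mm wide in y; walls 5 mm thick rise 40 mm above this point, to 83 mm above the table. With the drawer out, the part of it more than about 50 mm in x beyond this point may be under the ledge.
- drawer_front (a point): Middle of the upper edge of the drawer's front board, on its outer face, 85 mm above the table (moves with the drawer). The board is 172 mm wide and 47 mm tall.
- door (a joint): Door angle, rad: 0 = shut flush, growing as it opens towards the robot; starts 1.5 to 2.0 and stays where left. Panel 250 mm wide, 15 mm thick, 14 to 101 mm above the table, upright hinge on its left (+y) edge. The strike is adjustable and sits up to 14 mm deeper or shallower (not measured), so the latched angle is anywhere from -0.065 to 0.07 and must be felt for.
- door_hinge (a point): Point on the door's hinge axis, 101 mm above the table like the door's top. The shut door runs from here along the cupboard's -y; its outer face lies 16 mm from the axis, on the cupboard's -x side. This frame turns with the door: -y points to the free edge, -x out of the outer face.
- door_knob (a point): Centre of the small wooden knob's end, 32 mm in front of the hinge axis plane (16 mm off the outer face), 225 mm from the hinge, 69 mm above the table; 20 mm across (moves with the door). Push the door on its face 150 to 190 mm from the hinge, clear of the knob. Pushing the door with more than 18 N damages the latch.
- door_tongue (a point): Tip of the sloped sprung brass tongue, 10 mm out of the door's free edge, 60 mm above the table. About 45 mm before latching a plunger pushes back with 1 to 2 N; then the tongue rides over a roller pin: 4 to 7 N at the free edge (7 to 12 N if pushed 180 mm from the hinge). It snaps in, force drops, then a rubber buffer resists at 10 N/mm. If not snapped in, the door springs open to 0.12 rad or more.
- tealight_holder: Glass tealight holder, 56 mm across, 50 mm tall, on the ledge; origin under its centre. Leave it.
- lint_roller: White lint roller, 150 mm long, 44 mm thick, lying on the ledge; origin under it. Leave it.
- coin_tray: Dark wooden coin tray 75 x 60 x 18 mm on the ledge; origin under its centre. Leave it.
- padlock: Brass padlock lying flat, 18 mm thick, on the table right of the cupboard; origin under its body. Leave it.
- polish_tin: Flat dark tin, 76 mm across, 24 mm tall, on the table near the keys; origin under its centre. Leave it.
- glasses_case: Black glasses case 60 x 160 x 38 mm on the table at the right; origin under its centre. Leave it.
There are look-alikes about, which are no part of the job. Leave any purple or red look-alike of the part that bears basement_key_tag alone.

How it is judged:
By the outcome, as a careful person would: the job done as asked, in the order asked, and still so for the second after the job is handed in, with the robot touching nothing.
It also fails if it takes over 70 s, if anything falls off the work surface, if the arm or the gripper's body presses on something with over 40 N, if the wrist force passes 120 N, or if a joint passes its speed limit or range.

## Working session

There is one attempt and no reset: what is moved stays moved. The work goes in short steps, Python scripts to look and compute and a tool call to move; the robot and the scene stay as the last step left them, time stands still between calls to the robot, and variables do not carry over. Pictures are saved under pics/ and viewed, at most 10 in all, crops included, and the job is handed in when it is done.

Besides the shell and the picture viewer there is one more tool, called after "Call:" as name(argument=value, ...) on one line, values as JSON. apply_moves: Moves the arm, as the interface text tells. Its arguments: {"type":"object","properties":{"rows":{"type":"array","items":{"type":"array","items":{"type":"number"}}},"claw":{"type":"number"},"newtons":{"type":"number"}},"required":["rows"]}

```bash
mkdir -p pics
cat > h.py <<'E'
import numpy as np, cv2
from scipy.spatial.transform import Rotation as R
from bench import r
def att(p):
    a=np.array(p["attitude"],float)
    return a if a.shape==(3,3) else R.from_rotvec(a).as_matrix() if a.size==3 else R.from_quat(a).as_matrix()
def ray(p,px,fish=False):
    K=np.array(p["intrinsics"]); x=(px[0]-K[0,2])/K[0,0]; y=(px[1]-K[1,2])/K[1,1]
    if fish:
        t=np.hypot(x,y); s=np.sin(t)/t if t>1e-9 else 1; v=np.array([x*s,y*s,np.cos(t)])
    else: v=np.array([x,y,1.])
    return att(p)@np.array([v[0],-v[1],-v[2]])
def onz(p,px,z,fish=False):
    d=ray(p,px,fish); e=np.array(p["eye"]); return e+d*(z-e[2])/d[2]
def tri(obs):
    A=np.zeros((3,3));b=np.zeros(3);
    for p,px,f in obs:
        d=ray(p,px,f); d/=np.linalg.norm(d); M=np.eye(3)-np.outer(d,d); A+=M; b+=M@np.array(p["eye"])
    return np.linalg.solve(A,b)
def save(p,n,crop=None,s=1):
    im=p["pixels"][:,:,::-1]
    if crop: im=im[crop[1]:crop[3],crop[0]:crop[2]]
    if s!=1: im=cv2.resize(im,None,fx=s,fy=s,interpolation=cv2.INTER_CUBIC)
    cv2.imwrite("pics/"+n,im)
def goto(pos,rv=None):
    "rows for target (world pos, rotvec) from present pose: shift/.25, turn/90deg"
    o=r.get_obs(); T=R.from_rotvec(o["orientation"]); 
    s=T.inv().apply(np.array(pos)-o["tcp_pos"])/.25
    t=(T.inv()*R.from_rotvec(rv)).as_rotvec()/(np.pi/2) if rv is not None else np.zeros(3)
    return np.round(np.r_[s,t],3)
E
python3 - <<'E'
from h import *
np.set_printoptions(precision=4,suppress=True)
o=r.get_obs(); print(o)
ps={n:r.grab_frame(n) for n in("scene","top","wrist")}
for n,p in ps.items():
    save(p,n+"0.png"); print(n,p["eye"],np.array(p["attitude"]),p["intrinsics"][0],p["shot"])
for th,z in dict(basement_key_tag=.007,padlock_key=0,cupboard=0,drawer_floor=.043,drawer_front=.085,door_hinge=.101,door_knob=.069,door_tongue=.06,padlock=0,polish_tin=0,glasses_case=0,tealight_holder=.105).items():
    for n,p in ps.items():
        for d in r.landmark_of(p,th)[:3]:
            print(th,n,round(d["conf"],2),np.round(d["point"]),onz(p,d["point"],z,n=="wrist"))
E
```

```text
{'clock': 0.0, 'joints': array([ 1.1169,  0.4779,  0.0223,  1.5565, -0.0115,  1.1093, -0.0831]), 'qvel': array([-0.0014, -0.0015, -0.0006,  0.0003,  0.0007,  0.0011,  0.0011]), 'tau': array([ -0.0004, -59.6457,   1.6078, -28.1204,   0.0125,   0.0094,
         0.    ]), 'tcp_pos': array([ 0.2286, -0.6345,  0.2303]), 'orientation': array([-3.0929, -0.5402,  0.0008]), 'contact_force': array([ 0.2372,  0.5578, -0.3755]), 'moment': array([0.0121, 0.0102, 0.0311]), 'gripper_force': 0.0, 'grip_width': 0.08528270394976896}
scene [ 0.8291 -0.4727  0.8374] [0.4889 0.1589 0.5837] [437.7616   0.     314.9175] 1
top [ 0.3549 -0.1259  1.204 ] [ 0.1394 -0.1718 -1.5421] [455.5144   0.     321.2751] 2
wrist [ 0.2928 -0.6102  0.3737] [-0.2335  0.1667 -1.2162] [371.6483   0.     320.1858] 3
basement_key_tag scene 0.96 [153. 378.] [ 0.4864 -0.5102  0.007 ]
basement_key_tag scene 0.66 [260. 311.] [ 0.5703 -0.2975  0.007 ]
basement_key_tag scene 0.62 [207. 346.] [ 0.529  -0.4099  0.007 ]
basement_key_tag top 0.72 [460. 278.] [ 0.4925 -0.5178  0.007 ]
basement_key_tag top 0.66 [418. 265.] [ 0.5257 -0.4072 
[... 962 characters left out ...]
op 0.79 [205. 335.] [0.3335 0.1306 0.06  ]
padlock scene 0.96 [298. 341.] [ 0.6649 -0.302   0.    ]
padlock top 0.72 [379. 216.] [ 0.6587 -0.3036  0.    ]
polish_tin scene 0.68 [141. 296.] [ 0.3459 -0.4063  0.    ]
polish_tin top 0.64 [419. 335.] [ 0.3427 -0.4073  0.    ]
glasses_case scene 0.85 [238. 408.] [ 0.6464 -0.4633  0.    ]
glasses_case scene 0.54 [139. 290.] [ 0.3349 -0.4     0.    ]
glasses_case top 0.75 [441. 220.] [ 0.6539 -0.4739  0.    ]
glasses_case top 0.45 [274. 278.] [ 0.4842 -0.0257  0.    ]
tealight_holder scene 0.79 [448. 184.] [0.7534 0.1119 0.105 ]
tealight_holder top 0.7 [224. 166.] [0.7525 0.103  0.105 ]
tealight_holder top 0.63 [268. 162.] [ 0.7666 -0.0066  0.105 ]
```

View pics/scene0.png

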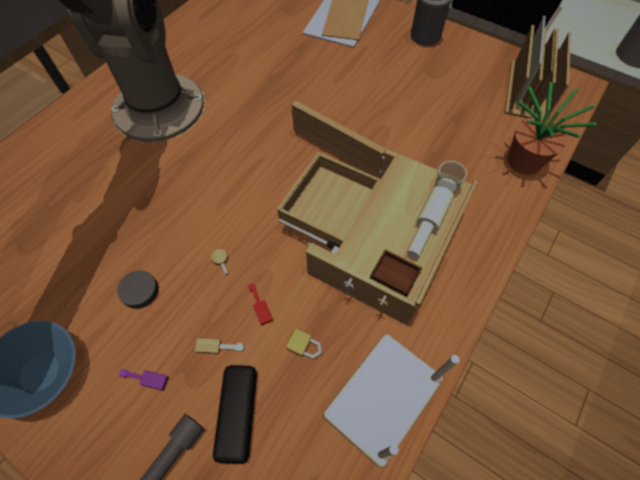

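Run:
```python
import cv2,numpy as np
a=cv2.imread("pics/scene0.png")[230:420,110:320]; b=cv2.imread("pics/top0.png")[190:380,330:490]
a=cv2.resize(a,(398*210//190*1,398)) if 0 else cv2.resize(a,None,fx=2,fy=2); b=cv2.resize(b,None,fx=2,fy=2)
cv2.imwrite("pics/crop0.png",np.hstack([a,b]))
```

```text
(no output)
```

View pics/crop0.png

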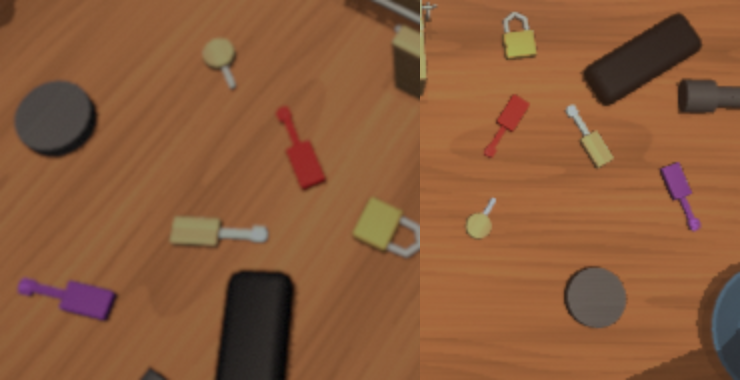

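Look-alikes for the wanted key in the scene picture:
- Oblong wood tag with a long blade at (208,346). This is the one I choose, and the crop confirms it.
- Round padlock key at (220,257).
- Red look-alike at (260,305).
- Purple look-alike at (150,380).

The drawer is at (330,205), the open door at (340,140), and the right jamb at (345,270).

Run:
```python
from h import *
np.set_printoptions(precision=4,suppress=True)
s=r.grab_frame("scene");t=r.grab_frame("top")
save(t,"topc.png",(180,130,360,350),2.7)
for n,p in(("s",s),("t",t)):
    for d in r.outline_of(p,"basement_key_tag"):
        m=d["pixels"]; 
        v,u=np.nonzero(m); px=np.c_[u,v].astype(np.float32)
        w=np.array([onz(p,q,.008)[:2] for q in px],np.float32)
        c,vec,_=cv2.PCACompute2(w,None); sp=(w-c)@vec[0]
        rgb=p["pixels"][m].mean(0)
        print(n,round(d["conf"],2),rgb.astype(int),"c",c[0],"ang",np.degrees(np.arctan2(vec[0,1],vec[0,0])),"ext",sp.min(),sp.max(), d["rect"])
L={k:(r.landmark_of(s,k)[0]["point"],r.landmark_of(t,k)[0]["point"]) for k in("cupboard","drawer_floor","drawer_front","door_hinge","door_knob","door_tongue")}
for k,(a,b) in L.items(): print(k,tri([(s,a,0),(t,b,0)]),b)
```

```text
s 0.92 [140 128  97] c [ 0.5396 -0.4024] ang 32.02761 ext -0.03662788 0.05478663 [193.8, 338.7, 52.2, 13.2]
s 0.72 [142  45  38] c [ 0.564  -0.2915] ang -31.700006 ext -0.054277718 0.03548778 [248.8, 283.4, 19.0, 42.8]
s 0.58 [106  53 108] c [ 0.4789 -0.5177] ang 21.85329 ext -0.055827305 0.03525522 [121.1, 370.3, 46.2, 14.9]
t 0.83 [124  65 120] c [ 0.4767 -0.5156] ang 21.949602 ext -0.053472936 0.034572173 [453.6, 272.4, 18.4, 29.2]
t 0.79 [159  57  46] c [ 0.5623 -0.2879] ang -30.84042 ext -0.051574163 0.036770463 [362.7, 238.4, 22.0, 29.1]
t 0.48 [166 156 109] c [ 0.5356 -0.4033] ang 33.564266 ext -0.029067224 0.055107627 [403.2, 244.2, 27.7, 30.2]
t 0.44 [98 88 80] c [ 0.3353 -0.4016] ang 106.07571 ext -0.038882837 0.0381602 [405.1, 325.3, 28.3, 32.9]
cupboard [ 0.7135 -0.0193  0.0087] [275.8, 194.3]
drawer_floor [ 0.5556 -0.0303  0.0355] [276.5, 249.4]
drawer_front [ 0.4787 -0.033   0.0803] [273.9, 276.0]
door_hinge [0.6037 0.1129 0.0937] [216.8, 223.8]
door_knob [0.3798 0.1425 0.079 ] [201.4, 316.8]
door_tongue [0.334  0.1367 0.0464] [204.3, 334.8]
```

View pics/topc.png

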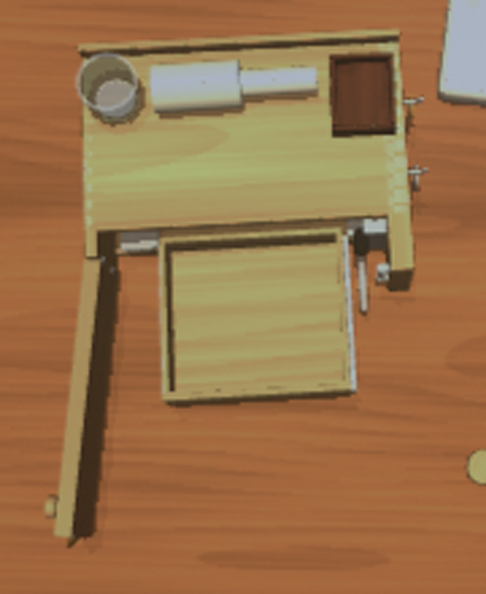

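```bash
cat >> h.py <<'E'
def down(a): # tool down, tool x at world angle a (deg)
    return (R.from_euler("z",a,degrees=True)*R.from_euler("x",180,degrees=True)).as_rotvec()
E
python3 - <<'E'
from h import *
np.set_printoptions(precision=4,suppress=True)
t=r.grab_frame("top")
for n,a,z in(("ledgeL",(103,232),.105),("ledgeR",(388,215),.105),("dfL",(165,403),.083),("dfR",(355,393),.083),("dbL",(165,238),.083),("jambfront L",(388,288),.105),("jambfR",(412,283),.105),("doorfree L",(55,537),.101),("doorfreeR",(73,535),.101),("doorhinge R",(105,262),.101),("doorhinge L",(86,262),.101),("backL",(80,50),.105),("backR",(398,36),.105)):
    print(n,onz(t,(a[0]/2.7+180,a[1]/2.7+130),z)[:2])
print(goto((.5265,-.410,.10),down(32.5)), goto((.5265,-.410,.002),down(32.5)))
E
```

```text
ledgeL [0.6223 0.1095]
ledgeR [ 0.6454 -0.151 ]
dfL [0.4693 0.0477]
dfR [ 0.4825 -0.1247]
dbL [0.6234 0.0563]
jambfront L [ 0.5767 -0.1524]
jambfR [ 0.5819 -0.1742]
doorfree L [0.3481 0.1342]
doorfreeR [0.3502 0.1187]
doorhinge R [0.5951 0.1067]
doorhinge L [0.5947 0.124 ]
backL [0.7982 0.1426]
backR [ 0.8214 -0.157 ]
[ 1.425 -0.444  0.525  0.    -0.    -0.141] [ 1.425 -0.444  0.917  0.    -0.    -0.141]
```

Call:
apply_moves(rows=[[0.2,-0.06,0.05,0,0,-0.03],[0.4,-0.12,0.1,0,0,-0.06],[0.6,-0.18,0.15,0,0,-0.09],[0.8,-0.25,0.2,0,0,-0.12],[1.0,-0.31,0.22,0,0,-0.141]], claw=0.75)

```text
clock: 3.42
tcp_pos: [0.4386, -0.476, 0.1756]
orientation: [-3.015, -0.881, 0.001]
contact_force: [-0.3, 0.3, 0.6]
grip_width: 0.0642
gripper_force: 0.0
```

Run:
```python
from h import *
o=r.get_obs(); print(o["tcp_pos"],o["orientation"],o["grip_width"])
print(goto((.5265,-.410,.09),down(32.5)))
```

```text
[ 0.43861947 -0.47596014  0.17559642] [-3.01475410e+00 -8.80735605e-01  7.49722390e-04] 0.0642201042417225
[ 0.438 -0.033  0.342 -0.001  0.     0.001]
```

Call:
apply_moves(rows=[[0.15,-0.01,0.11,0,0,0],[0.3,-0.02,0.22,0,0,0],[0.438,-0.033,0.342,0,0,0],[0.438,-0.033,0.342,0,0,0]])

```text
clock: 3.92
tcp_pos: [0.5275, -0.4068, 0.088]
orientation: [-3.009, -0.887, 0.001]
contact_force: [-0.4, -0.0, -0.3]
grip_width: 0.0643
gripper_force: 0.0
```

Run:
```python
from h import *
np.set_printoptions(precision=4,suppress=True)
o=r.get_obs(); print(o["tcp_pos"])
p=r.grab_frame("wrist"); save(p,"w1.png")
for d in r.outline_of(p,"basement_key_tag")[:2]:
    m=d["pixels"];v,u=np.nonzero(m)
    w=np.array([onz(p,q,.008,True)[:2] for q in zip(u,v)],np.float32)
    c,vec,_=cv2.PCACompute2(w,None); sp=(w-c)@vec[0]
    print(d["conf"],p["pixels"][m].mean(0),c,np.degrees(np.arctan2(vec[0,1],vec[0,0])),sp.min(),sp.max())
for d in r.landmark_of(p,"basement_key_tag")[:2]: print(d["conf"],d["point"],onz(p,d["point"],.007,True))
```

```text
[ 0.5275 -0.4068  0.088 ]
0.84 [217.0812 180.3621 123.151 ] [[ 0.5397 -0.3974]] 31.542778 -0.038021784 0.05435539
0.83 [246.246   75.7292  26.4854] [[ 0.5645 -0.2874]] -30.441431 -0.057887036 0.03485655
0.67 [208.0, 90.2] [ 0.5751 -0.2924  0.007 ]
0.63 [322.2, 249.8] [ 0.528  -0.4062  0.007 ]
```

View pics/w1.png

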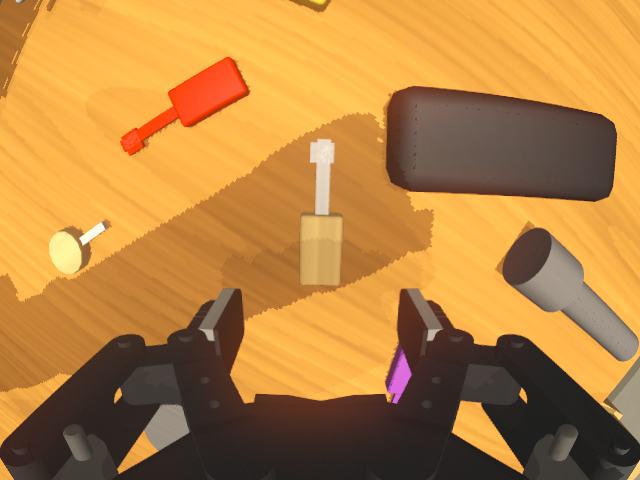

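The key's tag centre is at (321,249) and its blade tip at (322,150). Both line up with the fingers at (225,320) and (420,320), so I'll go down.

Call:
apply_moves(rows=[[0,0,0.15,0,0,0],[0,0,0.28,0,0,0],[0,0,0.34,0,0,0],[0,0,0.34,0,0,0]])

```text
clock: 4.58
tcp_pos: [0.5248, -0.4124, 0.0057]
orientation: [-3.016, -0.877, 0.001]
contact_force: [-0.4, -0.8, 0.2]
grip_width: 0.0635
gripper_force: 0.0
```

Call:
apply_moves(rows=[[0,0,0,0,0,0],[0,0,0,0,0,0],[0,0,0,0,0,0],[0,0,0,0,0,0],[0,0,0,0,0,0]], claw=0, newtons=40)

```text
clock: 5.2
tcp_pos: [0.5265, -0.4123, 0.0075]
orientation: [3.014, 0.879, 0.002]
contact_force: [-0.8, 1.1, 6.8]
grip_width: 0.0245
gripper_force: 39.8
```

Call:
apply_moves(rows=[[0,0,-0.2,0,0,0],[0,0,-0.4,0,0,0],[0,0,-0.6,0,0,0],[0,0,-0.7,0,0,0]])

```text
clock: 5.7
tcp_pos: [0.5268, -0.4124, 0.1849]
orientation: [3.012, 0.878, 0.005]
contact_force: [0.8, -0.4, -0.8]
grip_width: 0.0245
gripper_force: 39.5
```

Run:
```python
from h import *
o=r.get_obs(); print(o["tcp_pos"],o["grip_width"],o["gripper_force"])
print(goto((.527,-.032,.18),down(4.5)))
```

```text
[ 0.52682751 -0.41241903  0.18486019] 0.02446688589035245 39.4556450843811
[ 0.818 -1.283  0.015  0.003 -0.002  0.311]
```

Call:
apply_moves(rows=[[0.12,-0.19,0,0,0,0.07],[0.24,-0.38,0,0,0,0.14],[0.36,-0.57,0,0,0,0.21],[0.48,-0.76,0,0,0,0.27],[0.6,-0.95,0,0,0,0.311]])

```text
clock: 6.32
tcp_pos: [0.5245, -0.1289, 0.1814]
orientation: [3.139, 0.12, 0.002]
contact_force: [0.2, 0.2, -0.3]
grip_width: 0.0245
gripper_force: 39.5
```

Run:
```python
from h import *
o=r.get_obs(); print(o["tcp_pos"],o["grip_width"],o["gripper_force"])
print(goto((.527,-.032,.16),down(4.5)))
```

```text
[ 0.52450169 -0.12886898  0.1814489 ] 0.024534312838039026 39.4797420501709
[ 0.039 -0.386  0.086  0.    -0.001 -0.001]
```

Call:
apply_moves(rows=[[0.02,-0.19,0,0,0,0],[0.03,-0.36,0.05,0,0,0],[0.03,-0.36,0.08,0,0,0],[0.03,-0.36,0.08,0,0,0]])

```text
clock: 6.82
tcp_pos: [0.5246, -0.041, 0.1606]
orientation: [3.139, 0.124, -0.001]
contact_force: [0.1, -0.8, -0.2]
grip_width: 0.0245
gripper_force: 39.5
```

Run:
```python
from h import *
np.set_printoptions(precision=4,suppress=True)
o=r.get_obs(); print(o["tcp_pos"],o["orientation"])
w=r.grab_frame("wrist");t=r.grab_frame("top")
save(w,"w2.png")
for k,z in(("drawer_floor",.043),("drawer_front",.085)):
    for p,f in((w,True),(t,False)):
        for d in r.landmark_of(p,k)[:1]: print(k,f,d["conf"],d["point"],onz(p,d["point"],z,f))
```

```text
[ 0.5246 -0.041   0.1606] [ 3.1386  0.1235 -0.0012]
drawer_floor True 0.89 [307.9, 189.8] [ 0.5566 -0.028   0.043 ]
```

View pics/w2.png

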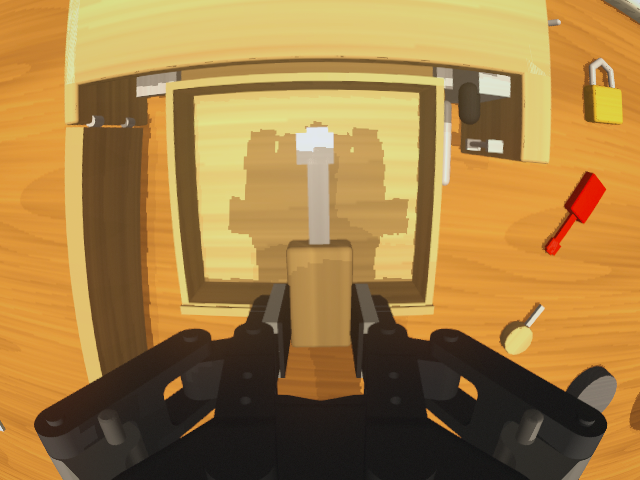

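The key is still gripped, with its tag at (320,290). The drawer floor's centre is at (308,190), and the walls are clear all round.

Call:
apply_moves(rows=[[0.03,-0.04,0.1,0,0,0],[0.03,-0.04,0.25,0,0,0],[0.03,-0.04,0.37,0,0,0],[0.03,-0.04,0.43,0,0,0],[0.03,-0.04,0.43,0,0,0]])

```text
clock: 7.75
tcp_pos: [0.5312, -0.0301, 0.0528]
orientation: [3.139, 0.123, -0.002]
contact_force: [-0.1, 0.6, 0.1]
grip_width: 0.0248
gripper_force: 39.5
```

Call:
apply_moves(rows=[[0,0,0.008,0,0,0],[0,0,0.008,0,0,0]])

```text
clock: 8.0
tcp_pos: [0.5324, -0.0299, 0.0523]
orientation: [3.139, 0.123, 0.003]
contact_force: [-0.1, -0.1, -0.0]
grip_width: 0.0244
gripper_force: 39.5
```

Call:
apply_moves(rows=[[0,0,0,0,0,0],[0,0,0,0,0,0],[0,0,0,0,0,0]], claw=0.65)

```text
clock: 8.38
tcp_pos: [0.5317, -0.0298, 0.0515]
orientation: [3.139, 0.124, 0.001]
contact_force: [0.5, -0.3, -0.6]
grip_width: 0.0553
gripper_force: 0.0
```

Call:
apply_moves(rows=[[0,0,-0.12,0,0,0],[0,0,-0.32,0,0,0],[0,0,-0.52,0,0,0],[0,0,-0.52,0,0,0]])

```text
clock: 8.88
tcp_pos: [0.5345, -0.0298, 0.1854]
orientation: [3.139, 0.123, 0.013]
contact_force: [0.6, 0.2, -0.5]
grip_width: 0.0551
gripper_force: 0.0
```

Run:
```python
from h import *
np.set_printoptions(precision=4,suppress=True)
o=r.get_obs(); print(o["tcp_pos"],o["orientation"],o["joints"])
w=r.grab_frame("wrist")
save(w,"w3.png")
for k,z in(("drawer_floor",.043),("drawer_front",.085),("basement_key_tag",.05)):
    for d in r.landmark_of(w,k)[:2]: print(k,d["conf"],d["point"],onz(w,d["point"],z,True))
f=np.array([.477,-.036]);print(goto((.477-.045,-.041,.18),down(4.5)))
```

```text
[ 0.5345 -0.0298  0.1854] [3.139  0.1232 0.013 ] [ 0.0545  0.3015 -0.139   1.9353  0.0532  0.8999 -1.6033]
drawer_floor 0.9 [321.0, 201.5] [ 0.556 -0.027  0.043]
drawer_front 0.68 [319.0, 318.1] [ 0.4771 -0.0317  0.085 ]
basement_key_tag 0.94 [319.1, 226.3] [ 0.5377 -0.0269  0.05  ]
basement_key_tag 0.77 [576.4, 204.9] [ 0.578  -0.2575  0.05  ]
[-0.397  0.013  0.001 -0.     0.001  0.   ]
```

View pics/w3.png

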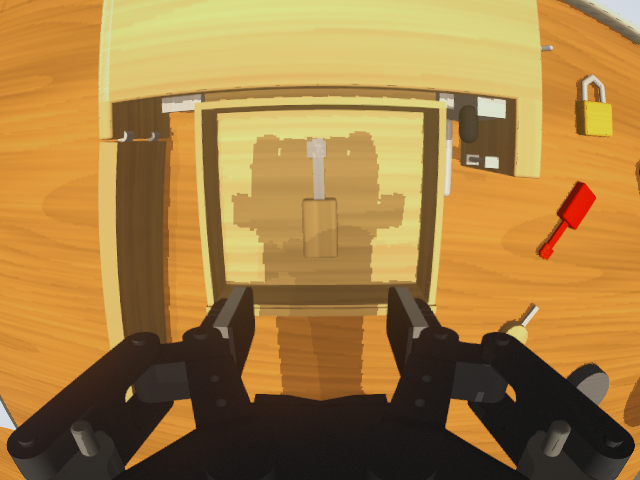

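Call:
apply_moves(rows=[[-0.19,-0.005,0,0,0,0],[-0.375,-0.006,0,0,0,0],[-0.375,-0.006,0.15,0,0,0],[-0.375,-0.006,0.38,0,0,0],[-0.375,-0.006,0.5,0,0,0]], claw=0)

```text
clock: 9.7
tcp_pos: [0.4354, -0.0357, 0.0531]
orientation: [-3.139, -0.124, 0.008]
contact_force: [0.4, 0.1, 0.1]
grip_width: -0.0003
gripper_force: 0.0
```

Call:
apply_moves(rows=[[0,0,0,0,0,0],[0.02,0,0,0,0,0]])

```text
clock: 9.95
tcp_pos: [0.4431, -0.0353, 0.0566]
orientation: [3.139, 0.124, -0.001]
contact_force: [0.8, -0.5, 0.9]
grip_width: 0.0001
gripper_force: 0.0
```

Call:
apply_moves(rows=[[0.07,0,0,0,0,0],[0.15,0,0,0,0,0],[0.23,0,0,0,0,0],[0.31,0,0,0,0,0],[0.39,0,0,0,0,0]])

```text
clock: 10.58
tcp_pos: [0.5411, -0.0275, 0.0578]
orientation: [-3.139, -0.124, -0.001]
contact_force: [-1.9, 0.7, -0.6]
grip_width: -0.0001
gripper_force: 1.2
```

Call:
apply_moves(rows=[[0.04,0,0,0,0,0],[0.08,0,0,0,0,0],[0.11,0,0,0,0,0],[0.14,0,0,0,0,0],[0.16,0,0,0,0,0]])

```text
clock: 11.2
tcp_pos: [0.5805, -0.0245, 0.0563]
orientation: [3.139, 0.124, 0.0]
contact_force: [-1.7, 0.0, 1.1]
grip_width: 0.0001
gripper_force: 0.9
```

Call:
apply_moves(rows=[[0.016,0,0,0,0,0],[0.032,0,0,0,0,0],[0.046,0,0,0,0,0],[0.058,0,0,0,0,0],[0.066,0,0,0,0,0]])

```text
clock: 11.82
tcp_pos: [0.5967, -0.0232, 0.0563]
orientation: [3.139, 0.124, 0.0]
contact_force: [-0.8, 0.3, 0.8]
grip_width: 0.0004
gripper_force: 0.8
```

Call:
apply_moves(rows=[[0.008,0,0,0,0,0],[0.016,0,0,0,0,0]])

```text
clock: 12.08
tcp_pos: [0.6006, -0.0229, 0.0563]
orientation: [-3.139, -0.124, 0.0]
contact_force: [-1.7, 0.1, 0.6]
grip_width: 0.0002
gripper_force: 0.8
```

Call:
apply_moves(rows=[[0.008,0,0,0,0,0],[0.016,0,0,0,0,0],[0.024,0,0,0,0,0]])

```text
clock: 12.45
tcp_pos: [0.6067, -0.0224, 0.0563]
orientation: [-3.139, -0.124, 0.0]
contact_force: [-2.3, 0.4, 0.7]
grip_width: -0.0001
gripper_force: 0.8
```

Call:
apply_moves(rows=[[0.008,0,0,0,0,0],[0.016,0,0,0,0,0]])

```text
clock: 12.7
tcp_pos: [0.6106, -0.022, 0.0563]
orientation: [-3.139, -0.124, -0.0]
contact_force: [-1.5, -0.6, 0.9]
grip_width: -0.0001
gripper_force: 0.8
```

Call:
apply_moves(rows=[[0.008,0,0,0,0,0],[0.014,0,0,0,0,0]])

```text
clock: 12.95
tcp_pos: [0.6141, -0.0218, 0.0563]
orientation: [-3.139, -0.124, -0.0]
contact_force: [-1.4, 0.7, 0.6]
grip_width: -0.0002
gripper_force: 0.8
```

Call:
apply_moves(rows=[[0.008,0,0,0,0,0],[0.014,0,0,0,0,0]])

```text
clock: 13.2
tcp_pos: [0.6161, -0.0216, 0.0562]
orientation: [3.139, 0.124, -0.005]
contact_force: [-8.8, -0.3, 7.1]
grip_width: -0.0001
gripper_force: 4.6
```

Call:
apply_moves(rows=[[0.006,0,0,0,0,0],[0.006,0,0,0,0,0]])

```text
clock: 13.45
tcp_pos: [0.6161, -0.0216, 0.0561]
orientation: [3.139, 0.123, -0.009]
contact_force: [-10.8, 1.1, 8.8]
grip_width: -0.0001
gripper_force: 5.5
```

Call:
apply_moves(rows=[[-0.12,0,0,0,0,0],[-0.2,0,0,0,0,0],[-0.2,0,-0.25,0,0,0],[-0.2,0,-0.5,0,0,0]])

```text
clock: 13.95
tcp_pos: [0.5691, -0.0256, 0.1826]
orientation: [3.139, 0.123, -0.0]
contact_force: [2.0, 0.9, 0.4]
grip_width: -0.0001
gripper_force: 0.0
```

Run:
```python
from h import *
np.set_printoptions(precision=4,suppress=True)
o=r.get_obs(); print(o["tcp_pos"],o["orientation"],o["joints"])
s=r.grab_frame("scene");w=r.grab_frame("wrist"); t=r.grab_frame("top")
cv2.imwrite("pics/m1.png",np.hstack([cv2.resize(s["pixels"][80:330,270:490,::-1],(440,500)),cv2.resize(w["pixels"][60:,80:560,::-1],(360,315)).copy() if 0 else cv2.copyMakeBorder(cv2.resize(w["pixels"][:,:,::-1],(360,270)),0,230,0,0,cv2.BORDER_CONSTANT)]))
for k,z in(("drawer_front",.085),("door_hinge",.101),("door_knob",.069),("door_tongue",.06)):
    for p,f in((s,0),(w,1),(t,0)):
        for d in r.landmark_of(p,k)[:1]: print(k,"stw"[0 if p is s else 1 if p is t else 2],d["conf"],d["point"],onz(p,d["point"],z,f))
```

```text
[ 0.5691 -0.0256  0.1826] [ 3.1391  0.1233 -0.0002] [ 0.0444  0.3623 -0.1363  1.8534  0.0603  0.93   -1.6114]
drawer_front s 0.44 [361.8, 206.6] [ 0.6296 -0.0207  0.085 ]
drawer_front w 0.66 [319.5, 163.4] [ 0.6277 -0.019   0.085 ]
door_hinge s 0.95 [381.8, 155.2] [0.6012 0.1053 0.101 ]
door_hinge w 0.64 [127.2, 199.9] [0.5973 0.1138 0.101 ]
door_hinge t 0.87 [217.8, 222.5] [0.6066 0.1101 0.101 ]
door_knob s 0.74 [309.0, 111.2] [0.3803 0.1496 0.069 ]
door_knob t 0.97 [201.7, 316.7] [0.3771 0.1406 0.069 ]
door_tongue s 0.95 [293.0, 109.7] [0.3401 0.1394 0.06  ]
door_tongue t 0.7 [203.9, 336.3] [0.3304 0.134  0.06  ]
```

View pics/m1.png

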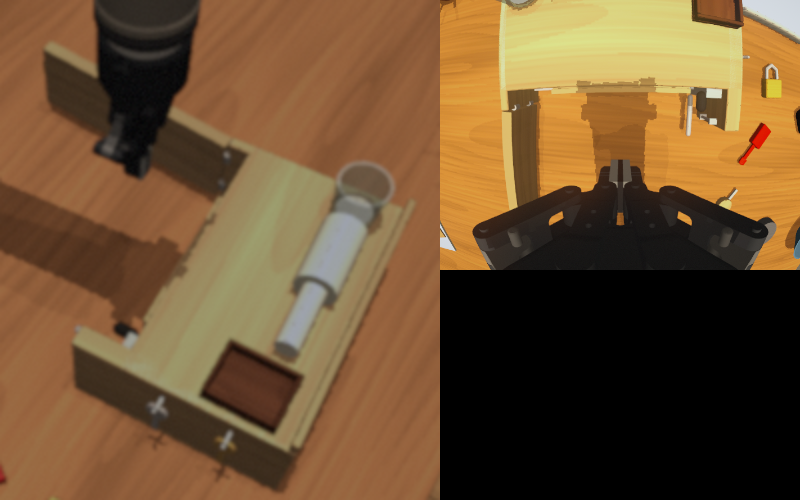

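The drawer is fully in: its front is flush at about x = 0.628 and the stop was felt. The jamb and door are clear, so next I go round to the door's outer side.

Call:
apply_moves(rows=[[-0.1,-0.17,0,0,0,0],[-0.2,-0.35,0,0,0,0],[-0.3,-0.53,0,0,0,0],[-0.38,-0.7,0,0,0,0],[-0.43,-0.84,0,0,0,0]])

```text
clock: 15.32
tcp_pos: [0.4442, 0.1771, 0.1815]
orientation: [-3.139, -0.126, -0.0]
contact_force: [0.8, 0.6, 0.1]
grip_width: 0.0001
gripper_force: 0.0
```

Call:
apply_moves(rows=[[0,0,0.1,0,0,0],[0,0,0.25,0,0,0],[0,0,0.4,0,0,0],[0,0,0.48,0,0,0]])

```text
clock: 15.82
tcp_pos: [0.4446, 0.1752, 0.0596]
orientation: [3.138, 0.124, -0.003]
contact_force: [-0.4, -0.4, 1.1]
grip_width: 0.0003
gripper_force: 0.0
```

```bash
cat > door.py <<'E'
from h import *
H=np.array([.604,.111]); phi=np.radians(4.5)
def pos(th,rho,a=.012,b=.0145):
    psi=phi-np.pi/2-th; d=np.array([np.cos(psi),np.sin(psi)]); n=np.array([np.sin(psi),-np.cos(psi)])
    X=np.array([np.cos(phi),np.sin(phi)]);Y=np.array([-X[1],X[0]])
    return H+rho*d+(.016+a*abs(n@X)+b*abs(n@Y))*n
def local(th,rho):
    o=r.get_obs();T=R.from_rotvec(o["orientation"]); p=pos(th,rho)
    return np.round(T.inv().apply(np.r_[p,.06]-o["tcp_pos"])/.25,3)
E
python3 - <<'E'
from door import *
o=r.get_obs();print(o["tcp_pos"],o["joints"],pos(1.69,.158))
for th,rho in [(1.69,.158),(1.6,.158),(1.5,.16),(1.4,.16),(1.3,.162),(1.2,.163),(1.1,.164),(1.0,.165),(.9,.166)]: print(th,local(th,rho))
E
```

```text
[0.44461038 0.17515997 0.05959269] [-0.31505509  0.42311503 -0.22881041  2.140685    0.16620215  0.5961349
 -2.15429591] [0.44742435 0.14922097]
1.69 [ 0.003  0.104 -0.002]
1.6 [-0.013  0.164 -0.001]
1.5 [-0.032  0.226 -0.001]
1.4 [-0.037  0.287 -0.001]
1.3 [-0.045  0.351 -0.001]
1.2 [-0.041  0.416 -0.001]
1.1 [-0.032  0.481 -0.001]
1.0 [-0.015  0.546 -0.001]
0.9 [ 0.009  0.61  -0.001]
```

Call:
apply_moves(rows=[[0,0.07,0,0,0,0],[0,0.11,0,0,0,0],[-0.013,0.164,0,0,0,0],[-0.032,0.226,0,0,0,0],[-0.037,0.287,0,0,0,0]])

```text
clock: 16.45
tcp_pos: [0.442, 0.1021, 0.0618]
orientation: [-3.139, -0.123, -0.002]
contact_force: [0.9, 0.7, 0.8]
grip_width: -0.0002
gripper_force: 0.6
```

Call:
apply_moves(rows=[[-0.008,0.064,0,0,0,0],[-0.004,0.129,0,0,0,0],[0.005,0.194,0,0,0,0],[0.022,0.259,0,0,0,0],[0.046,0.323,0,0,0,0]])

```text
clock: 17.08
tcp_pos: [0.4593, 0.0224, 0.0612]
orientation: [3.139, 0.123, -0.001]
contact_force: [0.6, 0.8, 1.0]
grip_width: 0.0001
gripper_force: 0.3
```

Run:
```python
from door import *
np.set_printoptions(precision=4,suppress=True)
o=r.get_obs();print(o["tcp_pos"],pos(.9,.166))
s=r.grab_frame("scene");t=r.grab_frame("top")
for k,z in(("door_knob",.069),("door_tongue",.06)):
    for p in(s,t):
        for d in r.landmark_of(p,k)[:1]:
            q=onz(p,d["point"],z)[:2]; v=q-H; off={"door_knob":np.arctan2(-.225,-.032),"door_tongue":np.arctan2(-.26,-.0085)}[k]
            print(k,d["conf"],q,"theta",(phi+off-np.arctan2(v[1],v[0]))%(2*np.pi))
for th,rho in [(.9,.166),(.8,.168),(.7,.17),(.6,.17),(.5,.17),(.4,.17),(.35,.17),(.3,.17),(.25,.17),(.2,.17)]: print(th,local(th,rho))
```

```text
[0.4593 0.0224 0.0612] [0.4587 0.0234]
door_knob 0.87 [ 0.4209 -0.0225] theta 0.878106359145711
door_knob 0.63 [ 0.4185 -0.045 ] theta 0.8088538838416406
door_tongue 0.88 [ 0.4061 -0.0637] theta 0.8932669653211238
door_tongue 0.73 [ 0.3307 -0.3863] theta 0.5484180079967664
0.9 [-0.002  0.003  0.005]
0.8 [0.026 0.067 0.005]
0.7 [0.061 0.13  0.005]
0.6 [0.108 0.183 0.004]
0.5 [0.161 0.232 0.004]
0.4 [0.22  0.274 0.004]
0.35 [0.251 0.294 0.004]
0.3 [0.283 0.311 0.004]
0.25 [0.316 0.327 0.004]
0.2 [0.35  0.341 0.004]
```

Call:
apply_moves(rows=[[0.026,0.067,0,0,0,0],[0.061,0.13,0,0,0,0],[0.108,0.183,0,0,0,0],[0.161,0.232,0,0,0,0],[0.22,0.274,0,0,0,0]])

```text
clock: 18.0
tcp_pos: [0.5209, -0.0411, 0.0612]
orientation: [3.139, 0.123, -0.0]
contact_force: [-0.7, 0.5, 0.9]
grip_width: -0.0003
gripper_force: 0.0
```

Call:
apply_moves(rows=[[0.015,0.01,0,0,0,0],[0.031,0.02,0,0,0,0],[0.047,0.029,0,0,0,0],[0.063,0.037,0,0,0,0]])

```text
clock: 18.5
tcp_pos: [0.5363, -0.0481, 0.0613]
orientation: [-3.139, -0.124, 0.0]
contact_force: [0.2, -0.0, 0.4]
grip_width: 0.0
gripper_force: 0.0
```

Run:
```python
from door import *
o=r.get_obs();print(o["tcp_pos"],pos(.3,.17),o["contact_force"])
for th in(.3,.25,.22,.2,.18,.16,.14,.12,.1,.08,.04,0,-.04,-.07): print(th,local(th,.17))
```

```text
[ 0.5363192  -0.04806641  0.06130014] [ 0.53568506 -0.04787439] [ 0.15746361 -0.00632294  0.43123158]
0.3 [-0.002 -0.001  0.005]
0.25 [0.031 0.015 0.005]
0.22 [0.051 0.024 0.005]
0.2 [0.065 0.029 0.005]
0.18 [0.078 0.034 0.005]
0.16 [0.092 0.039 0.005]
0.14 [0.106 0.044 0.005]
0.12 [0.121 0.048 0.005]
0.1 [0.135 0.052 0.005]
0.08 [0.149 0.056 0.005]
0.04 [0.178 0.062 0.005]
0 [0.208 0.067 0.005]
-0.04 [0.233 0.071 0.005]
-0.07 [0.252 0.074 0.005]
```

Call:
apply_moves(rows=[[0.015,0.007,0,0,0,0],[0.031,0.015,0,0,0,0],[0.045,0.021,0,0,0,0],[0.055,0.025,0,0,0,0],[0.065,0.029,0,0,0,0]])

```text
clock: 19.12
tcp_pos: [0.5527, -0.054, 0.0611]
orientation: [-3.139, -0.124, 0.002]
contact_force: [-1.4, 1.0, 0.8]
grip_width: 0.0003
gripper_force: 0.0
```

Call:
apply_moves(rows=[[0.007,0.003,0,0,0,0],[0.013,0.005,0,0,0,0],[0.02,0.008,0,0,0,0],[0.027,0.01,0,0,0,0]])

```text
clock: 19.62
tcp_pos: [0.56, -0.0563, 0.0612]
orientation: [3.139, 0.123, -0.001]
contact_force: [-3.0, 0.4, 0.8]
grip_width: -0.0002
gripper_force: 0.0
```

Call:
apply_moves(rows=[[0.006,0.002,0,0,0,0],[0.012,0.004,0,0,0,0],[0.018,0.006,0,0,0,0]])

```text
clock: 20.0
tcp_pos: [0.5647, -0.0574, 0.0613]
orientation: [3.139, 0.124, -0.0]
contact_force: [-2.7, 0.8, 0.2]
grip_width: -0.0001
gripper_force: 0.0
```

Call:
apply_moves(rows=[[0.006,0.002,0,0,0,0],[0.012,0.004,0,0,0,0]])

```text
clock: 20.25
tcp_pos: [0.5678, -0.0581, 0.0613]
orientation: [-3.139, -0.124, 0.0]
contact_force: [-3.0, 1.8, 0.5]
grip_width: 0.0
gripper_force: 0.0
```

Call:
apply_moves(rows=[[0.005,0.0015,0,0,0,0],[0.01,0.003,0,0,0,0]])

```text
clock: 20.5
tcp_pos: [0.5703, -0.0586, 0.0613]
orientation: [-3.139, -0.124, 0.0]
contact_force: [-3.8, 0.7, -0.2]
grip_width: 0.0003
gripper_force: 0.0
```

Call:
apply_moves(rows=[[0.005,0.001,0,0,0,0],[0.01,0.002,0,0,0,0]])

```text
clock: 20.75
tcp_pos: [0.5729, -0.059, 0.0613]
orientation: [-3.139, -0.124, 0.0]
contact_force: [-3.2, 0.6, -0.5]
grip_width: -0.0002
gripper_force: 0.0
```

Call:
apply_moves(rows=[[0.004,0.001,0,0,0,0],[0.008,0.002,0,0,0,0]])

```text
clock: 21.0
tcp_pos: [0.5749, -0.0593, 0.0613]
orientation: [3.139, 0.124, -0.0]
contact_force: [-3.5, 1.0, 0.3]
grip_width: 0.0
gripper_force: 0.0
```

Call:
apply_moves(rows=[[0.004,0.001,0,0,0,0],[0.008,0.002,0,0,0,0]])

```text
clock: 21.25
tcp_pos: [0.5755, -0.0594, 0.0611]
orientation: [-3.139, -0.124, 0.005]
contact_force: [-8.0, 1.7, 3.0]
grip_width: 0.0001
gripper_force: 0.0
```

Call:
apply_moves(rows=[[0.003,0,0,0,0,0],[0.003,0,0,0,0,0]])

```text
clock: 21.5
tcp_pos: [0.5761, -0.0595, 0.0611]
orientation: [-3.139, -0.124, 0.005]
contact_force: [-7.0, 2.4, 4.4]
grip_width: -0.0001
gripper_force: 0.0
```

Call:
apply_moves(rows=[[0.003,0,0,0,0,0],[0.003,0,0,0,0,0]])

```text
clock: 21.75
tcp_pos: [0.5766, -0.0595, 0.0611]
orientation: [3.139, 0.124, -0.005]
contact_force: [-7.1, 2.0, 4.3]
grip_width: -0.0
gripper_force: 0.0
```

Call:
apply_moves(rows=[[0.003,0,0,0,0,0],[0.005,0,0,0,0,0]])

```text
clock: 22.0
tcp_pos: [0.5775, -0.0595, 0.061]
orientation: [3.139, 0.123, -0.007]
contact_force: [-9.2, 1.3, 5.0]
grip_width: 0.0003
gripper_force: 0.0
```

Call:
apply_moves(rows=[[0.002,0,0,0,0,0],[0.004,0,0,0,0,0]])

```text
clock: 22.25
tcp_pos: [0.5782, -0.0596, 0.061]
orientation: [3.139, 0.123, -0.007]
contact_force: [-10.3, 0.3, 5.9]
grip_width: 0.0001
gripper_force: 0.0
```

Call:
apply_moves(rows=[[0.002,0,0,0,0,0],[0.004,0,0,0,0,0]])

```text
clock: 22.5
tcp_pos: [0.5803, -0.0596, 0.0612]
orientation: [3.139, 0.123, -0.004]
contact_force: [-3.6, 0.2, -0.3]
grip_width: 0.0
gripper_force: 0.0
```

Call:
apply_moves(rows=[[0.002,0,0,0,0,0],[0.003,0,0,0,0,0]])

```text
clock: 22.75
tcp_pos: [0.5815, -0.0594, 0.0612]
orientation: [3.139, 0.123, -0.003]
contact_force: [-5.9, 0.3, 2.7]
grip_width: 0.0003
gripper_force: 0.0
```

Call:
apply_moves(rows=[[0.002,0,0,0,0,0],[0.002,0,0,0,0,0]])

```text
clock: 23.0
tcp_pos: [0.5817, -0.0594, 0.0612]
orientation: [3.139, 0.123, -0.004]
contact_force: [-6.9, -0.2, 2.8]
grip_width: 0.0001
gripper_force: 0.0
```

Call:
apply_moves(rows=[[0.002,0,0,0,0,0],[0.003,0,0,0,0,0]])

```text
clock: 23.25
tcp_pos: [0.5817, -0.0597, 0.0609]
orientation: [3.139, 0.123, -0.006]
contact_force: [-8.8, -0.8, 4.7]
grip_width: 0.0001
gripper_force: 0.0
```

Call:
apply_moves(rows=[[-0.02,0,0,0,0,0],[-0.05,0,0,0,0,0],[-0.1,0,0,0,0,0]])

```text
clock: 23.62
tcp_pos: [0.559, -0.0611, 0.0616]
orientation: [3.139, 0.124, 0.003]
contact_force: [-0.5, -0.4, 1.6]
grip_width: -0.0002
gripper_force: 0.0
```

Call:
apply_moves(rows=[[-0.12,0,0,0,0,0],[-0.2,0,0,0,0,0],[-0.2,0,-0.2,0,0,0],[-0.2,0.1,-0.44,0,0,0],[-0.2,0.3,-0.55,0,0,0]])

```text
clock: 24.25
tcp_pos: [0.5161, -0.1384, 0.2023]
orientation: [3.139, 0.131, 0.008]
contact_force: [1.4, -0.9, -0.4]
grip_width: -0.0001
gripper_force: 0.0
```

Run:
```python
from door import *
np.set_printoptions(precision=4,suppress=True)
o=r.get_obs();print(o["clock"],o["tcp_pos"],o["contact_force"])
s=r.grab_frame("scene");t=r.grab_frame("top")
save(s,"end.png",(270,80,490,330),2.2)
for k,z in(("door_knob",.069),("door_tongue",.06)):
    for p in(s,t):
        for d in r.landmark_of(p,k)[:1]:
            q=onz(p,d["point"],z)[:2]; v=q-H; off={"door_knob":np.arctan2(-.225,-.032),"door_tongue":np.arctan2(-.26,-.0085)}[k]
            print(k,d["conf"],q,"theta",(phi+off-np.arctan2(v[1],v[0])+np.pi)%(2*np.pi)-np.pi)
```

```text
24.25 [ 0.5161 -0.1384  0.2023] [ 1.4184 -0.8912 -0.3831]
door_tongue 0.72 [ 0.6085 -0.1469] theta 0.028428711844324717
door_tongue 0.29 [0.6074 0.1212] theta -2.7697210682771107
```

View pics/end.png

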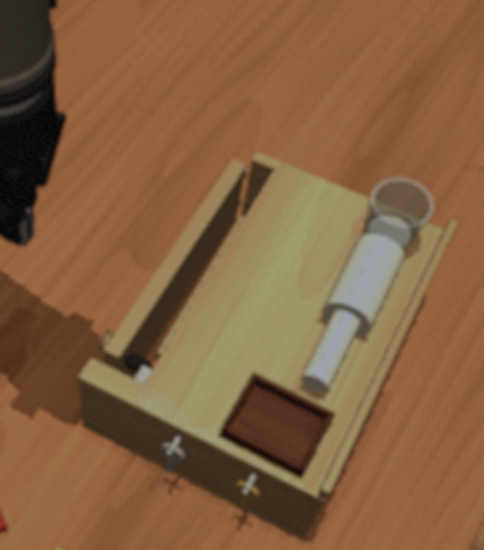

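The door is shut against the jamb, with its free edge at (110,350) in the crop. Its measured angle is about 0.03 rad after release, so it is holding by itself.

Call:
apply_moves(rows=[[-0.1,0.1,-0.1,0,0,0],[-0.1,0.2,-0.1,0,0,0],[-0.1,0.2,-0.1,0,0,0],[-0.1,0.2,-0.1,0,0,0],[-0.1,0.2,-0.1,0,0,0]])

```text
clock: 25.18
tcp_pos: [0.4937, -0.19, 0.2232]
orientation: [-3.138, -0.127, 0.001]
contact_force: [0.7, -0.3, -0.2]
grip_width: -0.0001
gripper_force: 0.0
```

Run:
```python
from door import *
o=r.get_obs();print(o["clock"],o["contact_force"],o["qvel"].round(3))
s=r.grab_frame("scene")
d=r.landmark_of(s,"door_tongue")
q=onz(s,d[0]["point"],.06)[:2] if d else H; v=q-H
th=(phi+np.arctan2(-.26,-.0085)-np.arctan2(v[1],v[0])+np.pi)%(2*np.pi)-np.pi
print(d and d[0]["conf"],q,th)
if d and abs(th)<.1: print(r.hand_in())
```

```text
25.175 [ 0.72759961 -0.34428689 -0.191578  ] [ 0.004 -0.002  0.004 -0.004  0.002  0.001  0.003]
0.73 [ 0.61136452 -0.15325924] 0.01799782104908676
the job is handed in; nothing more can be done
None
```

The job is handed in: the basement key is in the drawer, the drawer is fully in, and the door is latched and stays shut by itself (about 0.02 rad after release), after about 25 s with door push readings of about 10–12 N at most.

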